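Bring the ball stake round and set it in its holder

ROBOT

A 7-joint arm with a two-finger parallel gripper is mounted at the origin on the work surface. World frame = base frame: x ahead of the robot, y to its left, z up, the work surface at z = 0. Lengths are in m, angles in rad, forces in N, time in s.
With the tool pointing down it reaches from about 0.425 to 0.925 m from the base axis. Payload 6.8 kg.
Tool frame: the origin (TCP) lies between the finger pads; the fingertips stand 11 mm ahead of it and the grasp point (between the pads) lies 8 mm behind it (robot.finger_overhang is the distance from the TCP to the fingertips, in m); z points along the fingers, y is the line along which they close (so a half turn about z gives the same grasp; the last joint's range is limited). The gripper opens to 88 mm and grips with 3 to 60 N. Pads are 20 mm wide; open, the fingers measure 115 mm over their backs; the gripper's body (75 mm by 178 mm) begins 61 mm behind the grasp point.
Start: joints at [-0.108, 0.477, 0.022, 1.555, -0.011, 1.109, -0.083], TCP at [0.675, 0, 0.234] pointing down, gripper open.
Joint ranges: [-2.96, 2.96], [-0.34, 2.1], [-1.41, 1.46], [0.24, 2.44], [-1.37, 4.51], [0.17, 1.92], [-2.96, 2.96]. Speed limits (rad/s): [2.39, 2.39, 3.14, 3.14, 3.14, 3.14, 3.14].

INTERFACE

Orientations are given as a rotation vector (axis times angle).
In Python, from workcell import robot, claw, solver, viewer, sign_off gives the robot as it stands. Calls block until the motion is done:
- robot.goto(position, orientation): joint-space move of the TCP to a pose.
- robot.movel(position, frame=None, max_speed=0.15, threshold=None): straight line of the TCP; frame=None keeps the orientation; max_speed is the mean speed in m/s. With threshold (N) it stops when the force on the tool has changed by that much, and returns True; else False.
- robot.goto_joints(angles): joint-space move.
- claw.move_gripper(opening, force=None): opening from 0.0 (shut) to 1.0 (fully open); force is the grip in N (None keeps the last); returns when the fingers have stopped.
- robot.dwell(seconds).
- solver.inverse_kinematics(position, orientation): joint angles nearest the present ones, or None.
- robot.observe(): the state.
- viewer.get_image(name): name is "scene" or "side" or "wrist"; returns the picture (420x560x3 uint8, blue, green, red); there is no depth.
- viewer.camera_model(name): a dict with "fx", "fy", "cx", "cy" (pixels), "extrinsics" (4x4, takes a point from camera to world coordinates); the wrist camera has in their place "hand_eye" (4x4, takes a point from camera to tool coordinates, whose origin is the TCP and whose axes are the flange's). Camera axes: x right, y down, z forward; pixel columns grow to the right and rows downward; lengths in m; the calibration is good to about 2 mm. The wrist camera is an equidistant fisheye: a pixel r from the principal point sees the ray r / f radians off the axis. A picture is of the moment at which its call begins: read the wrist's pose just before it. camera_model takes no time and is no camera call.
A pose or a line that the arm cannot do raises robot.MotionError and nothing moves.
- sign_off(): hands the job in; it is judged then, once.
Trained networks look in the newest picture that a camera, given by its name, has taken for a name from the list of things; names that differ only in an ending like _2 or _b are one class to them, and where a whole thing is asked for, a point or a joint stands for the part that bears it (a point fixed in the world has none). Each returns a list of dicts, best first, with "score" (0 to 1); they miss things now and then, are a little off and sometimes report something else, mostly with a low value. They report only what shows in the picture. A call takes as long as a camera call. They do not tell look-alikes from the thing itself.
- viewer.outline_of(camera, name): "region" (420x560 bool, what is visible of it) and "box" ([left, top, width, height] in pixels, round what is visible of it).
- viewer.spot_point(camera, name): "point" ([column, row] in pixels: a listed point, or the origin of a listed thing).
The state is a dict: "clock": time; "joint_positions": joint angles; "qd": joint speeds; "joint_efforts": joint torques, N m; "position": TCP position; "orientation": TCP orientation; "wrist_force": force on the tool from outside, world axes, zero at the start; "moment": the same for the moment, N m; "opening": opening from 0.0 (shut) to 1.0 (fully open); "grasp_force": force on a finger pad.
Only numpy, scipy, OpenCV 4.12 (cv2) and the standard library are available. Lean on these libraries where they do the work, as an engineer would, in place of code of your own. Each camera call takes 0.05 s, during which the arm holds its last target. There are 200 camera calls.

TASK

Turn the stake carousel by its hub grip until the bin with the large ball-headed stake stands in the middle of the wire guard's open slot, then lift that stake out through the slot and stand it upright inside the steel collar of the wooden stake holder, its foot flat on the bottom. Let go of it.

Things in the scene. Friction and masses are not known exactly. Their poses are not given: they have to be found in the camera images.
- stand: Fixed board 270 mm square, 12 thick, with corner posts holding a flat steel wire guard (97 to 101 mm above the table). The guard's open slot, 134 mm wide, runs from the edge on the stand's own -x side (towards the robot) to 50 mm past the centre; only there can a stake be taken. Slot-middle bin: 90 mm from the axis along -x. Origin: underside centre, on the table, on the carousel's axis; z up.
- carousel: Wooden tray, 256 mm wide, six 60-degree bins: floor 20 mm above table, walls 15 mm high, centres 90 mm from axis at 0, 60, .. degrees from its x. Turns lightly both ways (170 degrees at least), stays put. Hub's dark bar grip, on the axis: 44 mm along x, 14 wide, 105 to 139 mm above table. Origin: on the axis, 12 mm above table; z up. Other bins: 4 stakes with other heads, one empty.
- ball_stake: The steel stake to fetch, 70 mm tall, 0.12 to 0.24 kg: round foot 34 mm across and 7 thick, stem 16 across, on top a ball 28 mm across centred 56 mm above the underside (another stake has a 16 mm ball). Stands loose in a bin, can be gripped by the ball. Starts under the guard, 45 to 75 degrees to either side of the slot's middle. Origin: centre of the foot's underside; z up the stem.
- holder_seat (a point): Centre of the recess bottom in the fixed stake holder: a wooden block 90 x 90 x 30 mm with a steel collar on top, 52 mm inside, 64 mm outside, 10 mm high. The point lies on the block's top face, 30 mm above the table, in the middle of the collar, whose rim is at 40 mm; z up.
Not all that is in view belongs to the job. What is shaped like the ball_stake but blue or green is not meant.

How it is judged:
On the way, in this order (a step that is already met when the one before it is completed fails the run):
1. the large ball stake, standing in its bin, is brought to the middle of the slot (within 20 mm to either side) (x of ball_stake in the frame of stand between -0.115 and -0.07 m and y of ball_stake in the frame of stand between -0.02 and 0.02 m and z of ball_stake in the frame of carousel below 0.014 m and angle between ball_stake's own z axis and vertical below 0.2 rad), for 0.2 s.
2. it is lifted out of the bin through the slot, its foot above the bin walls while still over the slot (z of ball_stake in the frame of carousel above 0.03 m and y of ball_stake in the frame of stand between -0.06 and 0.06 m).
At the end, for the whole second after the job is handed in: The large ball stake stands upright (within 7 degrees) and still inside the holder's collar, its foot within 4 mm of the bottom of the recess and within 14 mm of its centre (horizontal distance between ball_stake and holder_seat below 0.014 m and z of ball_stake in the frame of holder_seat between -0.004 and 0.004 m and angle between ball_stake's own z axis and vertical below 0.12 rad and linear speed of ball_stake below 0.03 m/s); the robot touches nothing.
It also fails if it takes over 48 s, if anything falls off the work surface, if the arm or the gripper's body presses on something with over 40 N, if the wrist force passes 120 N, or if a joint passes its speed limit or range.

## Working session

There is one attempt and no reset: what is moved stays moved. The work goes in short steps, each a Python script; the robot and the scene stay as the last script left them, time stands still between calls to the robot, and variables do not carry over. Pictures are saved under pics/ and viewed, at most 10 in all, crops included, and the job is handed in when it is done.

```bash
mkdir -p pics; ls
cat > h.py <<'E'
import numpy as np, cv2
from scipy.spatial.transform import Rotation as R
from workcell import robot, claw, solver, viewer, sign_off
def ray(cam,px,T=None):
    m=viewer.camera_model(cam); u,v=(px[0]-m['cx'])/m['fx'],(px[1]-m['cy'])/m['fy']
    if cam=='wrist':
        r=np.hypot(u,v); d=np.array([u/r*np.sin(r),v/r*np.sin(r),np.cos(r)]) if r>0 else np.array([0,0,1.])
        E=T@np.array(m['hand_eye'])
    else: d=np.array([u,v,1.]); E=np.array(m['extrinsics'])
    return E[:3,3],E[:3,:3]@d
def at_z(cam,px,z,T=None):
    o,d=ray(cam,px,T); return o+d*(z-o[2])/d[2]
def tool():
    s=robot.observe(); T=np.eye(4); T[:3,:3]=R.from_rotvec(s['orientation']).as_matrix(); T[:3,3]=s['position']; return T
def proj(cam,p,T=None):
    m=viewer.camera_model(cam)
    E=T@np.array(m['hand_eye']) if cam=='wrist' else np.array(m['extrinsics'])
    q=np.linalg.inv(E)@np.r_[p,1]; 
    if cam=='wrist':
        r=np.hypot(q[0],q[1]); t=np.arctan2(r,q[2]); return [m['cx']+m['fx']*t*q[0]/r, m['cy']+m['fy']*t*q[1]/r]
    return [m['cx']+m['fx']*q[0]/q[2], m['cy']+m['fy']*q[1]/q[2]]
E
cat > a.py <<'E'
from h import *
T=tool(); print(T.round(3), robot.observe()['orientation'])
ims=[]
for c in ['scene','side','wrist']:
    im=viewer.get_image(c); cv2.imwrite(f'pics/{c}0.png',im)
    m=viewer.camera_model(c); print(c,{k:np.round(v,3).tolist() for k,v in m.items() if k!='name' and not isinstance(v,str)})
    for n in ['stand','carousel','ball_stake','holder_seat']:
        for d in viewer.spot_point(c,n)[:4]:
            z={'stand':0,'carousel':.012,'ball_stake':.02,'holder_seat':.03}[n]
            print(c,n,round(d['score'],2),np.round(d['point'],1),at_z(c,d['point'],z,T).round(4))
E
python3 a.py
```

```text
pics
[[-0.     1.    -0.002  0.674]
 [ 1.     0.    -0.     0.   ]
 [-0.    -0.002 -1.     0.233]
 [ 0.     0.     0.     1.   ]] [-2.22051732e+00 -2.22072367e+00  2.11514071e-03]
scene {'fx': 430.312, 'fy': 430.312, 'cx': 277.767, 'cy': 209.26, 'extrinsics': [[-0.731, 0.435, -0.526, 1.062], [0.682, 0.473, -0.557, 0.538], [0.006, -0.766, -0.643, 0.668], [0.0, 0.0, 0.0, 1.0]]}
scene stand 0.85 [284.  254.5] [0.6091 0.0784 0.    ]
scene carousel 0.92 [288.  251.4] [0.6047 0.0859 0.012 ]
scene ball_stake 0.59 [406.7 282.6] [0.499  0.3095 0.02  ]
scene ball_stake 0.57 [328.5 258.1] [0.5622 0.162  0.02  ]
scene ball_stake 0.57 [364.3 331.7] [0.6484 0.3229 0.02  ]
scene holder_seat 0.94 [228.  152.1] [ 0.4745 -0.2852  0.03  ]
side {'fx': 427.714, 'fy': 427.714, 'cx': 279.86, 'cy': 212.845, 'extrinsics': [[-0.677, -0.4, 0.618, -0.013], [-0.736, 0.385, -0.558, 0.526], [-0.015, -0.832, -0.555, 0.552], [0.0, 0.0, 0.0, 1.0]]}
side stand 0.7 [240.9 229.6] [0.6117 0.0775 0.    ]
side carousel 0.96 [241.2 228.2] [0.6017 0.0836 0.012 ]
side ball_stake 0.65 [135.1 275.7] [0.6104 0.3259 0.02  ]
side ball_stake 0.58 [221.  247.9] [0.5675 0.1615 0.02  ]
side ball_stake 0.57 [180.5 313. ] [0.4723 0.314  0.02  ]
side holder_seat 0.71 [388. 182.] [ 0.4842 -0.2823  0.03  ]
wrist {'fx': 325.192, 'fy': 325.192, 'cx': 281.282, 'cy': 215.846, 'hand_eye': [[0.0, -0.963, -0.271, 0.075], [1.0, -0.0, 0.001, -0.0], [-0.001, -0.271, 0.963, -0.152], [0.0, 0.0, 0.0, 1.0]]}
wrist carousel 0.9 [224.2 121.7] [0.6089 0.0817 0.012 ]
wrist ball_stake 0.81 [184.1  56.6] [0.5636 0.1602 0.02  ]
wrist holder_seat 0.69 [153.6 372. ] [ 0.4767 -0.2756  0.03  ]
```

View pics/scene0.png

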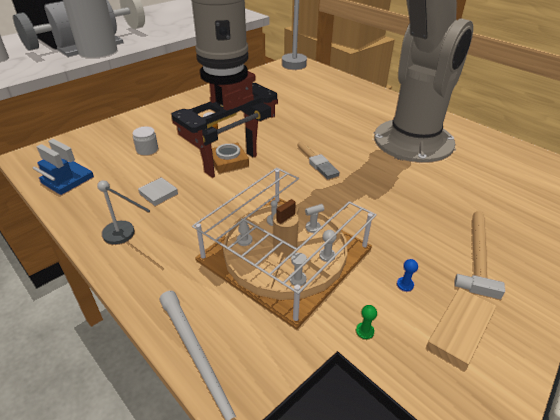

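View pics/wrist0.png

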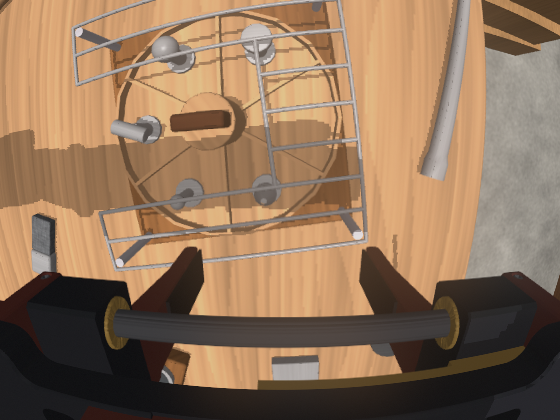

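Run:
```python
from h import *
im=cv2.imread('pics/wrist0.png'); cv2.imwrite('pics/crop1.png',cv2.resize(im[0:270,70:370],None,fx=2.2,fy=2.2,interpolation=cv2.INTER_CUBIC))
T=tool()
P=[at_z('wrist',p,.1,T) for p in [(78,31),(316,5),(358,236),(119,263)]]
print(np.round(P,4), np.mean(P,0))
for a,b in [(0,1),(3,2),(3,0),(2,1)]:
    d=P[b]-P[a]; print(np.linalg.norm(d), np.degrees(np.arctan2(d[1],d[0])))
for p in [(171,123),(231,118)]: print(at_z('wrist',p,.139,T))
c=(at_z('wrist',(171,124),.139,T),at_z('wrist',(231,118),.139,T))
print('ballpix',at_z('wrist',(166,48),.076,T))
```

```text
[[ 0.4714  0.1871  0.1   ]
 [ 0.7055  0.1878  0.1   ]
 [ 0.7476 -0.0251  0.1   ]
 [ 0.5045 -0.0567  0.1   ]] [0.60723669 0.07326038 0.1       ]
0.23417840257567482 0.18178597854736078
0.2451891986372371 7.406012687182079
0.24601440443726305 97.73450393521951
0.21703210370131235 101.17867822886842
[0.5893293  0.08057134 0.139     ]
[0.63708916 0.08217308 0.139     ]
ballpix [0.56228224 0.15839148 0.076     ]
```

View pics/crop1.png

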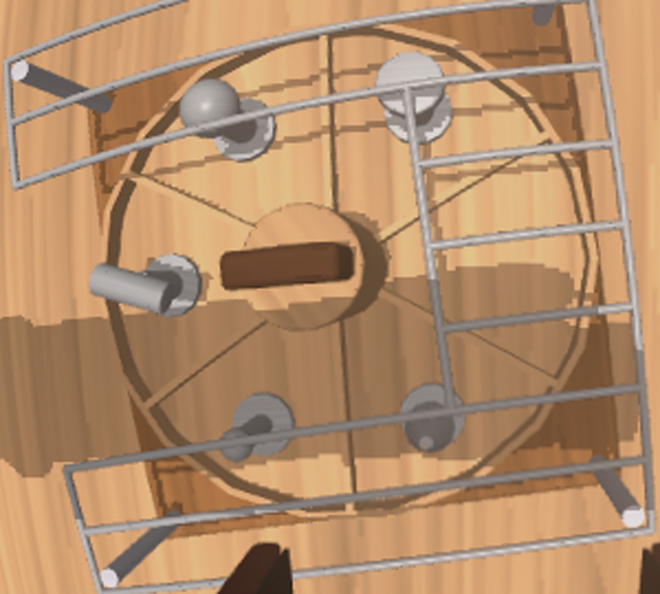

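Large ball candidates: wrist (166,48) big grey ball, (178,201) small 16 mm ball, blue (406,282) and green (364,330) in the scene view outside the stand. The one at (166,48) is the one meant: steel, large, in the carousel, 67° off the slot's middle. The other stakes have a cylinder, disc, and cone head. Now a closer look at the hub bar.

```bash
cat > look.py <<'E'
from h import *
def bar(im,T):
    c=proj('wrist',[.608,.081,.139],T)
    hsv=cv2.cvtColor(im,cv2.COLOR_BGR2HSV)
    g=cv2.inRange(im,(0,0,0),(60,60,110))
    m=np.zeros_like(g); cv2.circle(m,tuple(int(x) for x in c),55,255,-1); g&=m
    g=cv2.morphologyEx(g,cv2.MORPH_OPEN,np.ones((5,5)))
    n,l,st,ce=cv2.connectedComponentsWithStats(g)
    k=1+np.argmax(st[1:,4]); 
    cs,_=cv2.findContours((l==k).astype(np.uint8),cv2.RETR_EXTERNAL,cv2.CHAIN_APPROX_NONE)
    pts=np.array([at_z('wrist',p,.139,T)[:2] for p in cs[0][:,0]])
    r=cv2.minAreaRect((pts*1000).astype(np.float32)); return r,cs[0]
E
python3 - <<'E'
from look import *
o=robot.observe()['orientation']
robot.goto([.61,.02,.26],o); T=tool()
im=viewer.get_image('wrist'); r,c=bar(im,T); print('bar',r)
for n,z in [('stand',0),('carousel',.012),('ball_stake',.02)]:
    for d in viewer.spot_point('wrist',n)[:3]: print(n,d['score'],d['point'],at_z('wrist',d['point'],z,T).round(4))
cv2.drawContours(im,[c],-1,(0,255,0),1); cv2.imwrite('pics/wrist1.png',im)
E
```

```text
bar ((609.869384765625, 79.13031005859375), (41.32878494262695, 8.10067081451416), 2.6339917182922363)
stand 0.35 [199.4, 374.7] [ 0.4685 -0.3068 -0.    ]
carousel 0.86 [282.9, 138.0] [0.612  0.0815 0.012 ]
ball_stake 0.8 [241.9, 74.2] [0.5631 0.1601 0.02  ]
ball_stake 0.42 [280.7, 138.8] [0.6093 0.0808 0.02  ]
```

View pics/wrist1.png

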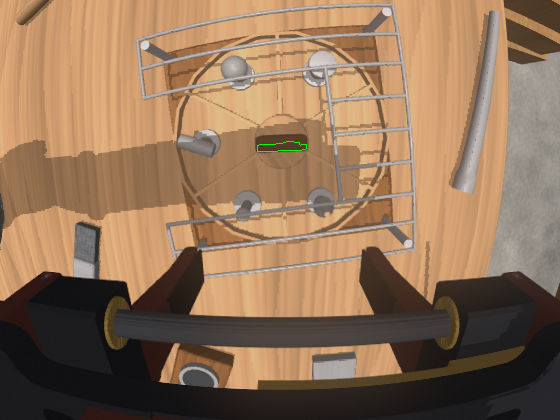

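Run:
```python
from look import *
T=tool()
P=[at_z('wrist',p,.101,T) for p in [(146,46),(387,12),(408,243)]]
print(np.round(P,4),(P[0]+P[2])/2)
for a,b,o in [(0,1,0),(2,1,90),(2,0,135)]:
    d=P[b]-P[a]; print(np.linalg.norm(d), np.degrees(np.arctan2(d[1],d[0]))-o)
im=cv2.imread('pics/wrist1.png'); 
cv2.imwrite('pics/crop2.png',cv2.resize(im[110:180,230:330],None,fx=7,fy=7,interpolation=cv2.INTER_CUBIC))
```

```text
[[ 0.4757  0.1831  0.101 ]
 [ 0.7148  0.2159  0.101 ]
 [ 0.7464 -0.0233  0.101 ]] [0.61102987 0.07991049 0.101     ]
0.24132886601775896 7.808524334432401
0.24123649161159874 7.527334527906518
0.34038690307503905 7.678951155267242
```

View pics/crop2.png

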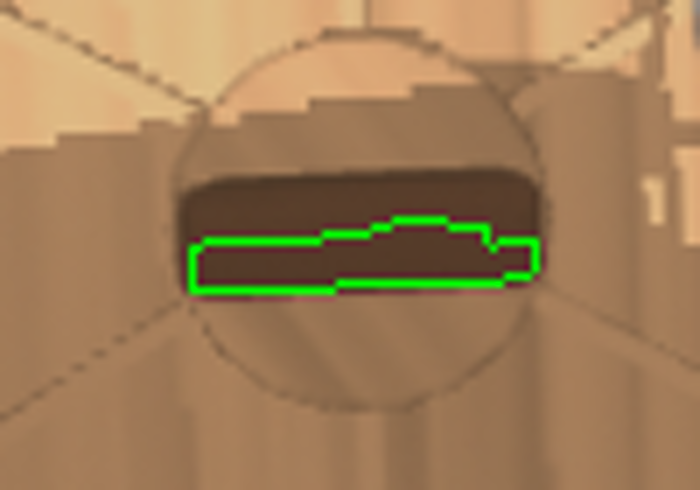

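```bash
cat >> h.py <<'E'
def down(deg):  # orientation with tool y (closing line) at deg from world x
    a=np.radians(deg); y=np.array([np.cos(a),np.sin(a),0]); z=np.array([0,0,-1.]); x=np.cross(y,z)
    return R.from_matrix(np.c_[x,y,z]).as_rotvec()
E
python3 - <<'E'
from look import *
T=tool(); C=at_z('wrist',(281.5,143.3),.139,T); print(C)
C=np.array([*(C[:2]+[.611,.0802])/2,0]); print(C)
q=solver.inverse_kinematics(list(C+[0,0,.119]),down(-88)); print(np.round(q,2))
robot.goto(list(C+[0,0,.19]),down(-88)); claw.move_gripper(.6)
print(robot.movel(list(C+[0,0,.119]),max_speed=.1,threshold=10))
claw.move_gripper(0.0,force=15); s=robot.observe(); print(s['clock'],s['position'],s['opening'],s['wrist_force'],s['moment'],s['grasp_force'])
E
```

```text
[0.61060096 0.08046203 0.139     ]
[0.61080048 0.08033101 0.        ]
[-0.43  0.52  0.26  1.81 -0.17  0.83 -1.62]
False
4.9583 [0.61083999 0.08056987 0.11910559] 0.15689217088285107 [0.60479233 0.64163547 2.63718913] [ 0.19072144  0.19869727 -0.07628038] 14.9970343708992
```

Gripped the bar (opening ≈ 14 mm). Turning +66° in steps.

Run:
```python
from look import *
C=np.array([.6108,.0803,.119])
for a in (-77,-66,-55,-44,-33,-22):
    robot.goto(list(C),down(a)); s=robot.observe(); print(round(s['clock'],2),np.round(s['position'],4),np.round(s['wrist_force'],1),round(s['grasp_force'],1))
claw.move_gripper(.6); robot.movel([C[0],C[1],.2]); 
q=C+[0,-.07,.15]; robot.goto(list(C+[0,-.08,.15]),down(0)); T=tool()
im=viewer.get_image('wrist'); cv2.imwrite('pics/wrist2.png',im); s=robot.observe()
yaw=np.radians(7.67); 
for d in viewer.spot_point('wrist','ball_stake')[:3]:
    p=at_z('wrist',d['point'],.02,T); print(d['score'],d['point'],p, 'stand:',R.from_euler('z',-yaw).apply(p-[.611,.0803,0]))
d=viewer.outline_of('wrist','ball_stake')[0]; print(d['box'],s['clock'])
b=proj('wrist',[.611-.09*np.cos(yaw),.0803-.09*np.sin(yaw),.076],T); print('expected ball px',b)
```

```text
5.24 [0.6107 0.0808 0.1191] [ 1.5  2.6 -0.1] 14.6
5.53 [0.6105 0.0809 0.1191] [0.1 2.3 1.6] 14.8
5.81 [0.6104 0.0809 0.1191] [-2.4  3.6  2.4] 14.8
6.09 [0.6103 0.081  0.119 ] [-3.   4.5  4.7] 14.8
6.38 [0.6101 0.081  0.119 ] [-3.6  4.5  3.5] 14.9
6.66 [0.6099 0.0809 0.119 ] [-3.7  3.4  4.1] 14.9
0.56 [211.6, 133.4] [0.52382778 0.06957135 0.02      ] stand: [-0.08782424  0.00100198  0.02      ]
[188.7, 118.5, 35.1, 30.1] 8.7083
expected ball px [np.float64(198.82359035740956), np.float64(135.94929551221017)]
```

View pics/wrist2.png

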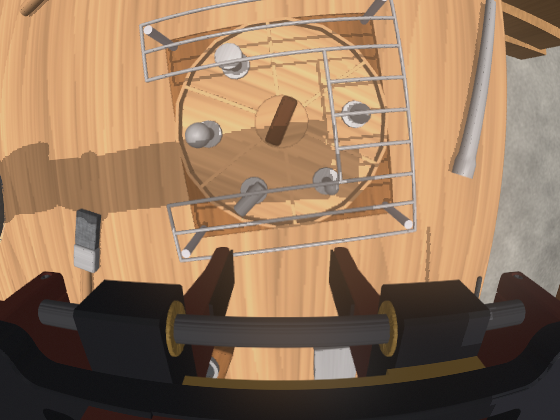

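The wrist view shows the large ball at (200,134) in the middle of the slot, expected at (199,136). Next I grasp and lift it.

Run:
```python
from look import *
B=at_z('wrist',(200,134),.076,tool()); print(B)
robot.dwell(.2)
o=down(-82.3)
robot.goto([B[0],B[1],.17],o)
print(robot.movel([B[0],B[1],.069],max_speed=.1,threshold=10))
claw.move_gripper(0.0,force=30); s=robot.observe(); print(s['clock'],s['position'],s['opening']*88,s['wrist_force'],s['grasp_force'])
robot.movel([B[0],B[1],.2],max_speed=.12); s=robot.observe(); print(s['clock'],s['opening']*88,s['wrist_force'],s['grasp_force'])
for c in ('scene','side'): cv2.imwrite(f'pics/{c}3.png',viewer.get_image(c))
a=cv2.imread('pics/scene3.png')[60:320,130:400];b=cv2.imread('pics/side3.png')[60:320,130:400]
cv2.imwrite('pics/m3.png',cv2.resize(np.hstack([a,b]),None,fx=1.45,fy=1.45))
```

```text
[0.52246331 0.07154053 0.076     ]
False
12.0667 [0.52273122 0.07146365 0.069233  ] 26.697739948225774 [0.15828357 0.07899403 1.62727722] 30.00039964914322
13.3083 27.01397952405085 [ 0.09693584 -0.24092065 -1.28152876] 29.99967724084854
```

View pics/m3.png

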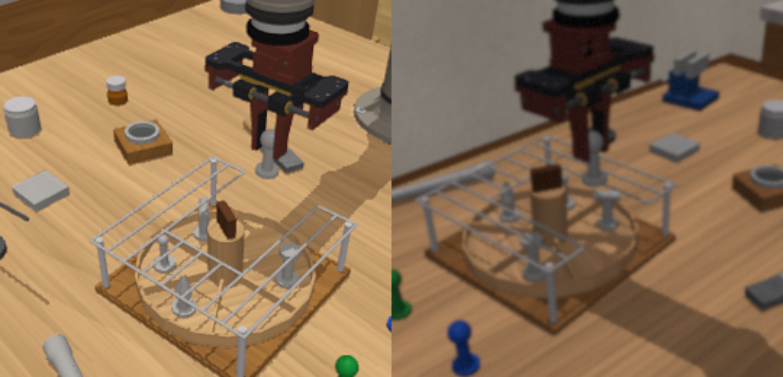

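The stake is held upright by its ball, clear of the guard, at scene crop (268,160). Now I measure the holder from the wrist.

Run:
```python
from look import *
B=robot.observe()['position']
robot.movel([.50,-.05,.2],max_speed=.2)
robot.goto([.478,-.37,.24],down(0)); T=tool()
im=viewer.get_image('wrist')
for d in viewer.spot_point('wrist','holder_seat')[:2]: print(d['score'],d['point'],at_z('wrist',d['point'],.03,T))
print('exp',proj('wrist',[.478,-.281,.03],T), robot.observe()['clock'])
x,y=[int(v) for v in proj('wrist',[.478,-.281,.04],T)]
x0,y0=max(x-70,0),max(y-70,0); print(x0,y0)
cv2.imwrite('pics/w4.png',cv2.resize(im[y0:y0+140,x0:x0+140],None,fx=4,fy=4,interpolation=cv2.INTER_CUBIC))
cv2.imwrite('pics/w4full.png',im)
```

```text
0.57 [277.3, 110.6] [ 0.47413915 -0.27590939  0.03      ]
exp [np.float64(280.8241660205258), np.float64(115.16980554453798)] 16.025
210 44
```

View pics/w4.png

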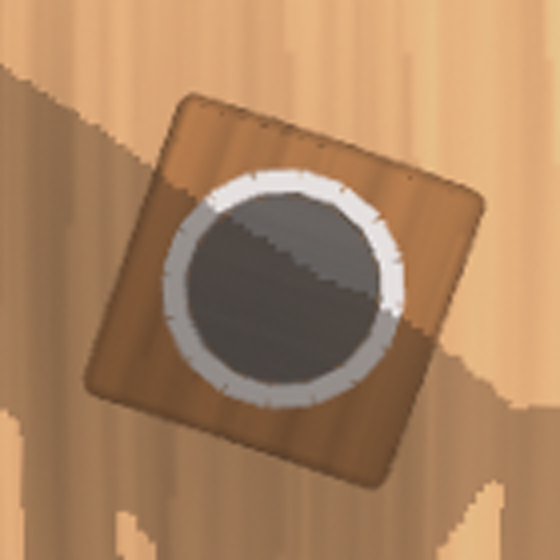

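The collar is round, outer edges at crop x 163–405, y 168–408, so its centre is at pixel (281,116).

Run:
```python
from look import *
T=tool(); f=lambda x,y:at_z('wrist',(210+x/4,44+y/4),.04,T)
H=f(284,288); print(H,'dia',np.linalg.norm(f(163,288)-f(405,288)),np.linalg.norm(f(284,168)-f(284,408)))
o=down(0)
robot.goto([H[0],H[1],.16],o); robot.dwell(.3)
robot.movel([H[0],H[1],.09],max_speed=.1)
print(robot.movel([H[0],H[1],.0775],max_speed=.02,threshold=3)); s=robot.observe(); print(s['position'],s['wrist_force'],s['opening']*88)
claw.move_gripper(.55); robot.movel([H[0],H[1],.22]); s=robot.observe(); print(s['clock'])
robot.goto([H[0],H[1]-.09,.24],o); T=tool(); im=viewer.get_image('wrist')
for d in viewer.spot_point('wrist','ball_stake')[:2]:
    p=at_z('wrist',d['point'],.03,T);print(d['score'],p,p-H)
im2=viewer.get_image('side'); x,y=[int(v) for v in proj('side',[*H[:2],.06])]
u,v=[int(v) for v in proj('wrist',[*H[:2],.05],T)]; v=max(v,70);y=max(y,70)
cv2.imwrite('pics/f.png',cv2.resize(np.hstack([im[v-70:v+70,u-70:u+70],im2[y-70:y+70,x-70:x+70]]),None,fx=2.8,fy=2.8,interpolation=cv2.INTER_CUBIC))
```

```text
[ 0.47808393 -0.28241351  0.04      ] dia 0.06460296000342951 0.06512731189397931
True
[ 0.47823257 -0.28245145  0.07919204] [-0.29053975 -0.34959336  4.27018724] 26.550555737823412
19.9
0.67 [ 0.48271216 -0.28199806  0.03      ] [ 0.00462822  0.00041545 -0.01      ]
```

View pics/f.png

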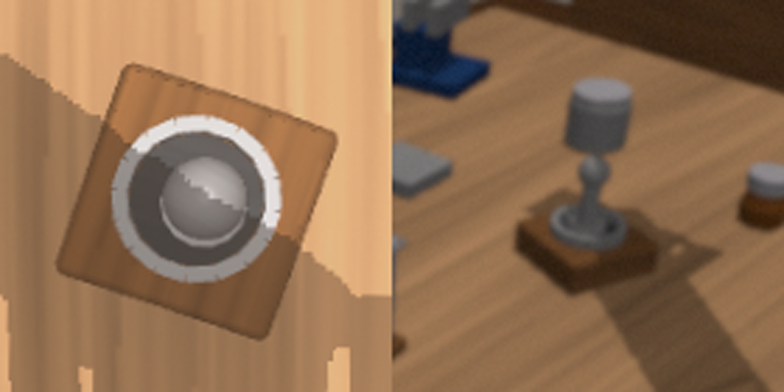

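The stake stands upright inside the collar, about 4 mm off centre, and the gripper is clear of it. It touched down at the expected height. Handing in.

```bash
python3 -c "
from h import *
robot.dwell(.3); print(sign_off())"
```

```text
the job is handed in; nothing more can be done
None
```

The job is handed in: the large ball stake was brought to the slot, lifted out and released upright inside the holder's collar, about 4 mm off centre by the last camera check; no verdict was returned.

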